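Sort fired relief pieces into their trays

ROBOT

A 7-joint arm with a two-finger parallel gripper is mounted at the origin on the work surface. World frame = base frame: x ahead of the robot, y to its left, z up, the work surface at z = 0. Lengths are in m, angles in rad, forces in N, time in s.
With the tool pointing down it reaches from about 0.375 to 0.925 m from the base axis. Payload 3.1 kg.
Tool frame: the origin (TCP) lies between the finger pads; the fingertips stand 19 mm ahead of it and the grasp point (between the pads) is the TCP; z points along the fingers, y is the line along which they close (so a half turn about z gives the same grasp; the last joint's range is limited). The gripper opens to 85 mm and grips with 20 to 120 N. Pads are 22 mm wide; open, the fingers measure 114 mm over their backs; the gripper's body (76 mm by 85 mm) begins 54 mm behind the grasp point. The pads swing forward as they close: fully open they stand 13 mm farther back than shut.
Start: joints at [1.23, 0.383, 0.044, 1.598, -0.018, 1.161, -0.05], TCP at [0.156, -0.631, 0.25] pointing down, gripper open.
Joint ranges: [-2.61, 2.61], [-0.41, 2.15], [-1.48, 1.57], [0, 2.5], [-1.57, 4.71], [0.05, 1.97], [-2.85, 2.85]. Speed limits (rad/s): [2.79, 2.79, 3.14, 3.14, 3.14, 3.14, 3.14].

INTERFACE

Orientations are given as a unit quaternion [w, x, y, z].
In Python, from rig import manip gives the robot as it stands.
- The arm moves only by the shell command python3 -m handwheel 'ROWS'. ROWS is one flat JSON list of numbers that holds 1 to 10 rows one after another, with no inner brackets; each row has 5 numbers: the finger opening in m, then dx, dy, dz in units of 20 mm, then a turn about the tool's z in units of 0.2 rad; each row shifts and turns the commanded pose from where the row before left it, along the tool's axes as they then stand; what a row does not reach is not made up. A row lasts 1/10 s, in which the tool goes at most 0.05 m and 0.15 rad, less where a joint would pass 70% of its speed; a pose out of reach is approached as far as the arm can. The fingers move at their own pace and stop on an object; the grip force is fixed at half the most. Time passes only in rows, so rows that do not move let the fingers close. It prints the time, the measured TCP pose, the force, the opening and the grip force at its end. Input that does not fit is refused with a message, and nothing moves.
- manip.get_obs(): the state, without advancing time (a new reading comes with each control period).
- manip.grab_frame(name): name is "scene" or "top" or "wrist"; returns a dict with "pixels" (420x560x3 uint8, blue, green, red), "fx", "fy", "cx", "cy" (pixels), "k1" (the pictures are not rectified: a ray, as slopes to the right and down, at radius r is drawn at 1 + k1 r^2 times it, then the intrinsics apply), "rvec" (rotation vector, rad) and "tvec" (3), from world to camera coordinates, as OpenCV has them; the wrist camera has in their place "mount" (4x4, takes a point from camera to tool coordinates, whose origin is the TCP and whose axes are the flange's). Camera axes: x right, y down, z forward; pixel columns grow to the right and rows downward; lengths in m; the calibration is good to about 2 mm. A picture is of the moment at which its call begins: read the wrist's pose just before it. There is no depth.
- manip.job_done(): hands the job in; it is judged then, once.
The state is a dict: "time_s": time; "joint_pos": joint angles; "joint_velocities": joint speeds; "joint_efforts": joint torques, N m; "eef_pos": TCP position; "orientation": TCP orientation; "wrist_force": force on the tool from outside, world axes, zero at the start; "ft_torque": the same for the moment, N m; "finger_gap": finger opening in m; "finger_force": force on a finger pad.
Only numpy, scipy, OpenCV 4.12 (cv2) and the standard library are available. Lean on these libraries where they do the work, as an engineer would, in place of code of your own. Each camera call takes 0.05 s, during which the arm holds its last target. There are 200 camera calls.

TASK

Clear the dark work board: sort the five small fired terracotta pieces into the plywood trays, the two square tiles in the square tray, the two round rosettes in the round tray and the straight border strip in the long tray. Set each one down flat on the tray floor with its relief side still up, side by side and not stacked, without dropping it, and leave the jar with the steel lid where it stands.

Things in the scene. Friction and masses are not known exactly. Their poses are not given: they have to be found in the camera images.
- tile_a: Square relief tile, 54 x 54 mm, 18 mm thick, with two rounded arches raised 7 mm at most above its top face. Hard fired terracotta, lying relief up on the dark board (board top 5 mm above the table) at the start. Origin: centre of its underside; z up out of the relief face. x and y along its edges. About 100 g.
- tile_b: Square relief tile, 54 x 54 mm, 18 mm thick, with two straight ribs and a small block raised 3 mm. Hard fired terracotta, lying relief up on the dark board (board top 5 mm above the table) at the start. Origin: centre of its underside; z up out of the relief face. x and y along its edges. About 100 g.
- rosette_a: Round rosette, 46 mm diameter, 18 mm thick, with eight petals and a centre ball raised 5 mm at most. Hard fired terracotta, lying relief up on the dark board (board top 5 mm above the table) at the start. Origin: centre of its underside; z up out of the relief face. About 60 g.
- rosette_b: Round rosette, 46 mm diameter, 18 mm thick, with a hub and six spokes raised 3 mm at most. Hard fired terracotta, lying relief up on the dark board (board top 5 mm above the table) at the start. Origin: centre of its underside; z up out of the relief face. About 60 g.
- border: Straight border strip, 30 mm wide (x), 100 mm long (y), 18 mm thick, with a row of beads raised 4 mm at most. Hard fired terracotta, lying relief up on the dark board (board top 5 mm above the table) at the start. Origin: centre of its underside; z up out of the relief face. About 100 g.
- square_tray: Square open tray, 154 x 154 mm outside, 142 x 142 mm inside. Plywood, fixed to the table, floor 5 mm thick, wall 6 mm thick, rim 14 mm above the table. Origin: centre of its underside, on the table; z up. x and y along its sides. It stands in one of three places: beyond the dark board, or to the left or right of it.
- round_tray: Round open tray, 170 mm diameter outside, 158 mm inside. Plywood, fixed to the table, floor 5 mm thick, wall 6 mm thick, rim 14 mm above the table. Origin: centre of its underside, on the table; z up.  It stands in one of three places: beyond the dark board, or to the left or right of it.
- long_tray: Long open tray, 100 mm (x) by 190 mm (y) outside, 88 by 178 mm inside. Plywood, fixed to the table, floor 5 mm thick, wall 6 mm thick, rim 14 mm above the table. Origin: centre of its underside, on the table; z up. y along its long side. It stands in one of three places: beyond the dark board, or to the left or right of it.
- jar: Closed amber glass jar with a steel lid, 60 mm diameter, 85 mm tall, loose on the table past the dark board, left or right; to be left alone. Origin: centre of its underside. Other bystanders: a white cup (64 mm diameter, 75 mm tall) at about the mirrored place in y; two sticks and a scraper, 6 mm high at most, loose among the pieces.

How it is judged:
At the end, for the whole second after the job is handed in: Tiles in the square tray (within 47 mm of its centre along each side), rosettes in the round one (within 60 mm), border in the long one (within 33 mm across, 43 mm along), flat on the floor, underside below 9 mm, tilt under 0.12 rad, relief up, at rest (x of tile_a in the frame of square_tray between -0.047 and 0.047 m and y of tile_a in the frame of square_tray between -0.047 and 0.047 m and z of each of tile_a, tile_b in the frame of square_tray below 0.009 m and angle between each of tile_a, tile_b, rosette_a, rosette_b, border's own z axis and vertical below 0.12 rad and linear speed of each of tile_a, tile_b, rosette_a, rosette_b, border below 0.02 m/s and x of tile_b in the frame of square_tray between -0.047 and 0.047 m and y of tile_b in the frame of square_tray between -0.047 and 0.047 m and horizontal distance between each of rosette_a, rosette_b and round_tray below 0.06 m and z of each of rosette_a, rosette_b in the frame of round_tray below 0.009 m and x of border in the frame of long_tray between -0.033 and 0.033 m and y of border in the frame of long_tray between -0.043 and 0.043 m and z of border in the frame of long_tray below 0.009 m); the robot touches nothing.
It fails at once if a piece is let go (dropped or thrown) in the air, its underside more than 45 mm above the table ((height (world z) of tile_a above 0.045 m and contact force between the fingers and tile_a below 0.05 N) or (height (world z) of tile_b above 0.045 m and contact force between the fingers and tile_b below 0.05 N) or (height (world z) of rosette_a above 0.045 m and contact force between the fingers and rosette_a below 0.05 N) or (height (world z) of rosette_b above 0.045 m and contact force between the fingers and rosette_b below 0.05 N) or (height (world z) of border above 0.045 m and contact force between the fingers and border below 0.05 N)).
It fails at once if the jar is moved more than 20 mm (distance of jar from where it was at the start of the episode above 0.02 m).
It also fails if it takes over 112 s, if anything falls off the work surface, if the arm or the gripper's body presses on something with over 40 N, if the wrist force passes 120 N, or if a joint passes its speed limit or range.

## Working session

There is one attempt and no reset: what is moved stays moved. The work goes in short steps, Python scripts to look and compute and a shell command to move; the robot and the scene stay as the last step left them, time stands still between calls to the robot, and variables do not carry over. Pictures are saved under pics/ and viewed, at most 14 in all, crops included, and the job is handed in when it is done.

```bash
ls; mkdir -p pics; cat > h.py <<'E'
import numpy as np, cv2
from rig import manip
def save(name,fn):
    f=manip.grab_frame(name); cv2.imwrite('pics/'+fn,f['pixels']); np.save('pics/'+fn+'.npy',f,allow_pickle=True); return f
E
python3 - <<'E'
from h import *
o=manip.get_obs(); print({k:np.round(v,3) for k,v in o.items()})
for n in('top','scene'):
    f=save(n,n+'0.png'); print({k:np.round(v,4) for k,v in f.items() if k!='pixels'})
f=save('wrist','w0.png');print(f['mount'].round(4) if hasattr(f['mount'],'round') else f['mount'],f['fx'],f['k1'])
E
```

```text
pics
{'time_s': np.float64(0.0), 'joint_pos': array([ 1.23 ,  0.384,  0.044,  1.6  , -0.018,  1.161, -0.05 ]), 'joint_velocities': array([-0.002, -0.001, -0.001,  0.   , -0.002,  0.   , -0.001]), 'joint_efforts': array([-0.0000e+00, -4.3345e+01,  1.0250e+00, -2.4951e+01,  1.1000e-02,
        1.1000e-02, -0.0000e+00]), 'eef_pos': array([ 0.156, -0.63 ,  0.249]), 'orientation': array([-0.001,  0.993,  0.121, -0.   ]), 'wrist_force': array([ 0.555,  0.659, -0.051]), 'ft_torque': array([ 0.034, -0.053,  0.092]), 'finger_force': np.float64(0.0), 'finger_gap': np.float64(0.085)}
{'fx': np.float64(430.37), 'fy': np.float64(430.37), 'cx': np.float64(274.1154), 'cy': np.float64(206.4872), 'k1': np.float64(-0.0048), 'rvec': array([ 2.1265, -2.0829,  0.2247]), 'tvec': array([0.005 , 0.5639, 1.0035])}
{'fx': np.float64(479.0751), 'fy': np.float64(479.0751), 'cx': np.float64(277.8188), 'cy': np.float64(205.0698), 'k1': np.float64(-0.0942), 'rvec': array([ 1.9588,  1.6377, -0.5629]), 'tvec': array([-0.0949, -0.3888,  1.7539])}
[[ 7.000e-04 -9.504e-01 -3.110e-01  8.030e-02]
 [ 1.000e+00  6.000e-04  5.000e-04 -3.000e-04]
 [-3.000e-04 -3.110e-01  9.504e-01 -1.240e-01]
 [ 0.000e+00  0.000e+00  0.000e+00  1.000e+00]] 339.6214009558855 -0.0644226303790416
```

```bash
python3 -c "
import cv2
for n in('top','scene'):
    i=cv2.imread(f'pics/{n}0.png'); cv2.imwrite(f'pics/{n}0b.png',cv2.resize(i,(800,600),interpolation=cv2.INTER_CUBIC))"
```

```text
(no output)
```

View pics/top0b.png

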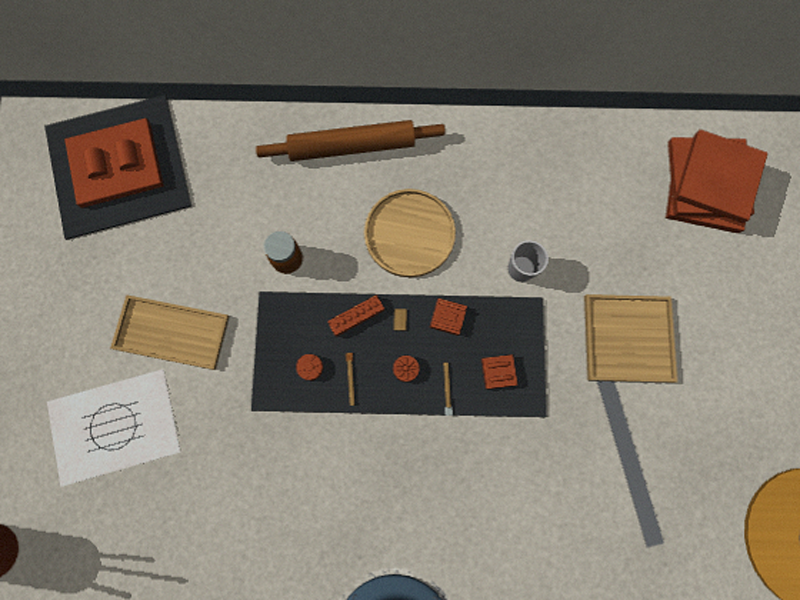

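View pics/scene0b.png

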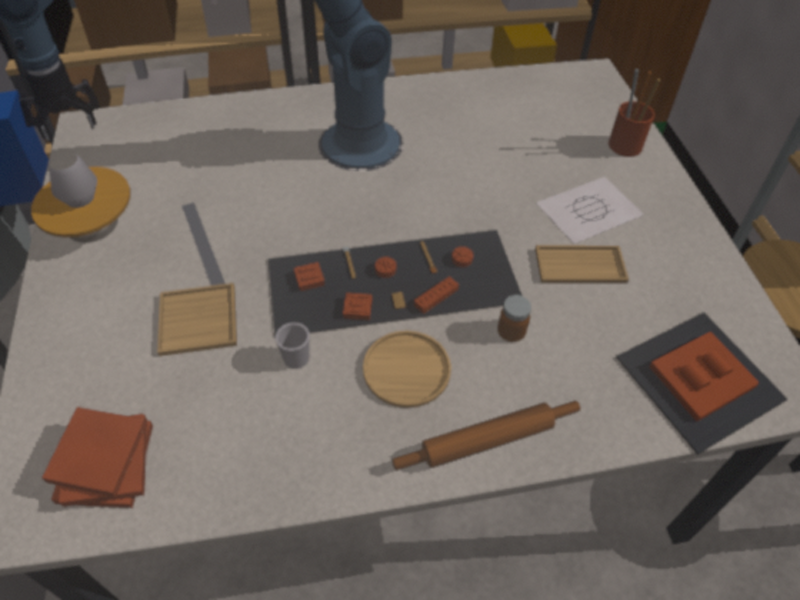

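Top view (800×600 picture): the long tray is on the left at (170,332), the round tray beyond at (410,232) and the square tray on the right at (630,338). The border is at (356,315), tile_b (448,316), rosette_b (309,367), rosette_a (405,368), tile_a (two arches, 499,371) and the jar (283,252). The scene view agrees. Next I triangulate from both views.

```bash
cat >> h.py <<'E'
def load(fn): return np.load('pics/'+fn+'.npy',allow_pickle=True).item()
def KD(f): return np.array([[f['fx'],0,f['cx']],[0,f['fy'],f['cy']],[0,0,1.]]),np.array([f['k1'],0,0,0,0.])
def norm(f,px):
    K,D=KD(f); return cv2.undistortPoints(np.asarray(px,float).reshape(-1,1,2),K,D).reshape(-1,2)
def P(f): return np.c_[cv2.Rodrigues(np.asarray(f['rvec']))[0],np.asarray(f['tvec'])]
def tri(f,g,a,b):
    X=cv2.triangulatePoints(P(f),P(g),norm(f,a).T,norm(g,b).T); return (X[:3]/X[3]).T
def onplane(f,px,z):
    R=P(f)[:,:3]; c=-R.T@P(f)[:,3]; d=np.c_[norm(f,px),np.ones(len(np.reshape(px,(-1,2))))]@R
    return c+d*((z-c[2])/d[:,2])[:,None]
def proj(f,X):
    K,D=KD(f); return cv2.projectPoints(np.asarray(X,float),np.asarray(f['rvec']),np.asarray(f['tvec']),K,D)[0].reshape(-1,2)
E
python3 - <<'E'
from h import *
t,s=load('top0.png'),load('scene0.png')
def seg(f,box):
    x0,y0,x1,y1=box; im=f['pixels'].astype(int); m=((im[...,2]>1.9*im[...,0])&(im[...,2]>1.6*im[...,1])&(im[...,2]>60)).astype(np.uint8)
    q=np.zeros_like(m); q[y0:y1,x0:x1]=m[y0:y1,x0:x1]; q=cv2.morphologyEx(q,cv2.MORPH_CLOSE,np.ones((3,3)))
    cs=cv2.findContours(q,0,cv2.CHAIN_APPROX_NONE)[0]; return [c for c in cs if cv2.contourArea(c)>80]
k=.7
T=seg(t,(185,205,380,285)); S=seg(s,(195,160,345,228))
def cen(c): m=cv2.moments(c); return [m['m10']/m['m00'],m['m01']/m['m00']]
nm={'border':((356,315),(437,294)),'tile_b':((448,316),(357,305)),'ros_b':((309,367),(463,256)),'ros_a':((405,368),(386,267)),'tile_a':((499,371),(309,275))}
pick=lambda C,p:min(C,key=lambda c:np.hypot(*(np.array(cen(c))-k*np.array(p))))
for n,(a,b) in nm.items():
    ct,cS=pick(T,a),pick(S,b)
    X=tri(t,s,cen(ct),cen(cS))[0]; e=np.abs(proj(t,[X])[0]-cen(ct)).max()
    W=onplane(t,ct.reshape(-1,2),.023)[:,:2].astype(np.float32); r=cv2.minAreaRect(W*1000)
    print(n,'tri',X.round(4),'err',e.round(2),'top-plane rect c,size mm,ang',np.round(r[0],1),np.round(r[1],1),round(r[2],1))
# trays: rim corners by eye for tri check; board corners
for n,a,b in [('long',(170,332),(581,264)),('round',(410,232),(406,368)),('square',(630,338),(197,318)),('jarlid',(280,243),(517,306))]:
    print(n,tri(t,s,[k*np.array(a)],[k*np.array(b)])[0].round(3))
im=t['pixels']
for n,(x0,y0,x1,y1) in {'long':(70,195,170,265),'round':(245,125,330,200),'sq':(400,198,485,275)}.items():
    cv2.imwrite(f'pics/c_{n}.png',cv2.resize(im[y0:y1,x0:x1],None,fx=4,fy=4,interpolation=cv2.INTER_CUBIC))
a=[cv2.resize(cv2.imread(f'pics/c_{n}.png'),(400,300)) for n in('long','round','sq')]
b=cv2.resize(im[200:290,180:380],(400,180)); b=cv2.copyMakeBorder(b,60,60,0,0,0)
cv2.imwrite('pics/crops.png',np.vstack([np.hstack(a[:2]),np.hstack([a[2],b])]))
E
```

```text
border tri [0.536  0.0808 0.0171] err 0.37 top-plane rect c,size mm,ang [535.3  81.2] [ 29.7 100.3] 30.3
tile_b tri [ 0.5373 -0.0853  0.0184] err 0.23 top-plane rect c,size mm,ang [536.8 -84.4] [55.1 53.8] 75.5
ros_b tri [0.4415 0.1598 0.0184] err 0.21 top-plane rect c,size mm,ang [441.1 159.7] [42.5 45.3] 1.2
ros_a tri [ 0.4425 -0.0107  0.0175] err 0.11 top-plane rect c,size mm,ang [442.1 -10.5] [42.4 45. ] 1.2
tile_a tri [ 0.4404 -0.1752  0.017 ] err 0.33 top-plane rect c,size mm,ang [ 440.1 -173.5] [53.1 56.1] 7.9
long [0.5   0.416 0.004]
round [ 0.697 -0.015  0.005]
square [ 0.506 -0.413  0.004]
jarlid [0.646 0.211 0.085]
```

View pics/crops.png

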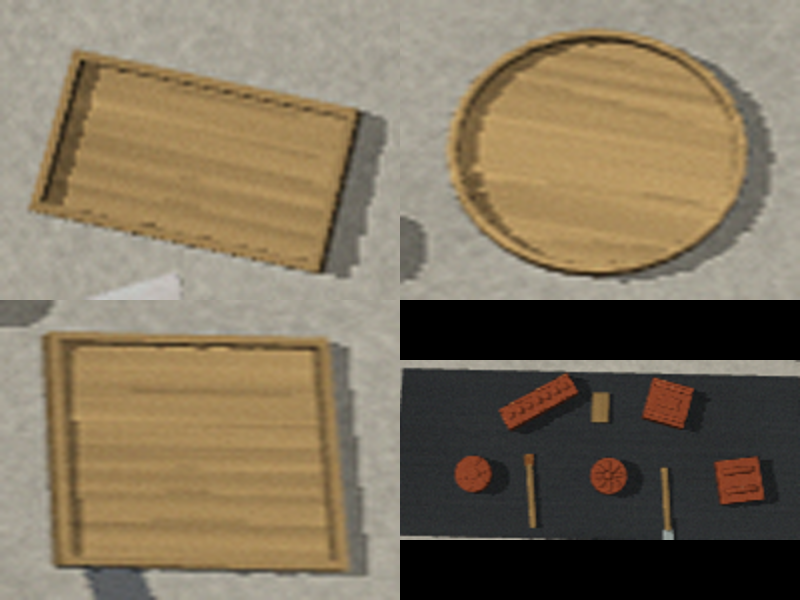

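The crops show tray rims with clear outer corners. The long tray's are at about (77,52), (360,110), (322,272), (32,210) and the square tray's at (45,333), (328,340), (348,570), (57,567). The round tray spans x 450–747 and y 30–275. Piece sizes and heights match the text.

```bash
cat >> h.py <<'E'
from scipy.spatial.transform import Rotation as Ro
def plan(x,y,z,deg):
    """deg: world angle of closing line"""
    o=manip.get_obs(); w=o['orientation']; R=Ro.from_quat([*w[1:],w[0]]).as_matrix(); p=o['eef_pos']
    a=np.degrees(np.arctan2(R[1,1],R[0,1])); d=(deg-a+90)%180-90   # ccw world turn
    print('t',round(float(o['time_s']),2),'p',p.round(4),'yang',round(a,1),'tilt',np.degrees(np.arccos(-R[2,2])).round(2),'j',np.round(o['joint_pos'],2))
    v=np.array([x,y,z])-p; print('now axes',(R.T@v).round(4),'turn(tool z)',round(np.radians(-d),3),'or',round(np.radians(-d-np.sign(-d or 1)*-180) if 0 else np.radians(-d)-np.sign(-d)*np.pi,3))
    R2=R@Ro.from_euler('z',np.radians(-d)).as_matrix(); print('after turn axes',(R2.T@v).round(4))
E
python3 - <<'E'
from h import *
t=load('top0.png')
L=np.array([(77,52),(360,110),(322,272),(32,210)])*[100/400,70/300]+[70,195]
Q=np.array([(45,33),(328,40),(348,270),(57,267)])*[85/400,77/300]+[400,198]
C=np.array([(450-400,152),(747-400,152),(199,30),(199,275)])*[85/400,75/300]+[245,125]
for n,p in(('long',L),('sq',Q)):
    W=onplane(t,p,.014)[:,:2]; r=cv2.minAreaRect((W*1000).astype(np.float32)); print(n,W.mean(0).round(4),np.round(r[1],1),round(r[2],1))
W=onplane(t,C,.014); print('round',W[:2].mean(0).round(4),W[2:].mean(0).round(4),np.ptp(W,0).round(3))
plan(.4401,-.174,.06,97.9)
E
```

```text
long [0.4983 0.4113] [190.5  98.7] 80.1
sq [ 0.5041 -0.4105] [155.3 154.4] 89.7
round [ 0.6927 -0.0151  0.014 ] [ 0.6937 -0.0154  0.014 ] [0.17  0.167 0.   ]
t 0.15 p [ 0.1561 -0.6302  0.2491] yang -76.1 tilt 0.12 j [ 1.23  0.38  0.04  1.6  -0.02  1.16 -0.05]
now axes [ 0.3854 -0.3741  0.1899] turn(tool z) 0.105 or -3.037
after turn axes [ 0.344  -0.4125  0.1899]
```

The rows are not in the units I measure in: shifts go in units of 20 mm and turns go in units of 0.2 rad. I convert before sending: -0.0344 m is -1.72, 0.0287 m is 1.435, 0.105 rad is 0.525.

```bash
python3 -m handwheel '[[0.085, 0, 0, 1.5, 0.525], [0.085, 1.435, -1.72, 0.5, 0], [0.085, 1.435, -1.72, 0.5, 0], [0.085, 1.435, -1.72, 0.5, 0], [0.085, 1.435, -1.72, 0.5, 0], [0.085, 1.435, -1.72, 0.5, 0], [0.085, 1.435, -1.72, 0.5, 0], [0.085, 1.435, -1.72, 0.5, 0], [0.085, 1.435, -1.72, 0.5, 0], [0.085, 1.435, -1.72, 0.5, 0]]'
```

```text
refused: ROWS must be one flat list, 5 numbers to a row, no inner brackets. Nothing was moved.
```

I used the wrong layout. The manual says one flat list, 5 numbers to a row, no inner brackets; once more.

```bash
python3 -m handwheel '[0.085, 0, 0, 1.5, 0.525, 0.085, 1.435, -1.72, 0.5, 0, 0.085, 1.435, -1.72, 0.5, 0, 0.085, 1.435, -1.72, 0.5, 0, 0.085, 1.435, -1.72, 0.5, 0, 0.085, 1.435, -1.72, 0.5, 0, 0.085, 1.435, -1.72, 0.5, 0, 0.085, 1.435, -1.72, 0.5, 0, 0.085, 1.435, -1.72, 0.5, 0, 0.085, 1.435, -1.72, 0.5, 0]'
python3 - <<'E'
from h import *
plan(.4401,-.174,.03,97.9)
E
```

```text
time_s: 1.15
eef_pos: [0.3701, -0.2872, 0.1299]
orientation: [0.0, 0.998, 0.069, 0.0]
wrist_force: [0.6, -0.9, -0.2]
finger_gap: 0.0849
finger_force: 0.0
t 1.15 p [ 0.3701 -0.2872  0.1299] yang -82.1 tilt 0.02 j [ 0.73  0.21 -0.17  2.12  0.05  0.82 -0.9 ]
now axes [ 0.0848 -0.1025  0.0999] turn(tool z) -0.0 or 3.141
after turn axes [ 0.0849 -0.1025  0.0999]
```

In the tool's units: -0.0342 m is -1.71, 0.0283 m is 1.415.

```bash
python3 -m handwheel '[0.085, 1.415, -1.71, 0.5, 0, 0.085, 1.415, -1.71, 1, 0, 0.085, 1.415, -1.71, 1, 0, 0.085, 0, 0, 1, 0, 0.085, 0, 0, 1, 0, 0.085, 0, 0, 0.7, 0, 0.085, 0, 0, 0, 0, 0.085, 0, 0, 0, 0]'
python3 - <<'E'
from h import *
plan(.4401,-.174,.023,97.9)
f=save('wrist','w1.png'); 
cv2.imwrite('pics/w1b.png',f['pixels'])
E
```

```text
time_s: 1.95
eef_pos: [0.4394, -0.1759, 0.0263]
orientation: [-0.0, 0.998, 0.068, -0.0]
wrist_force: [0.1, -0.7, 0.9]
finger_gap: 0.0848
finger_force: 0.0
t 1.95 p [ 0.4394 -0.1759  0.0263] yang -82.2 tilt 0.02 j [ 0.49  0.41 -0.22  2.15  0.16  0.6  -1.28]
now axes [ 0.0009 -0.0018  0.0033] turn(tool z) -0.001 or 3.141
after turn axes [ 0.0009 -0.0018  0.0033]
```

View pics/w1b.png

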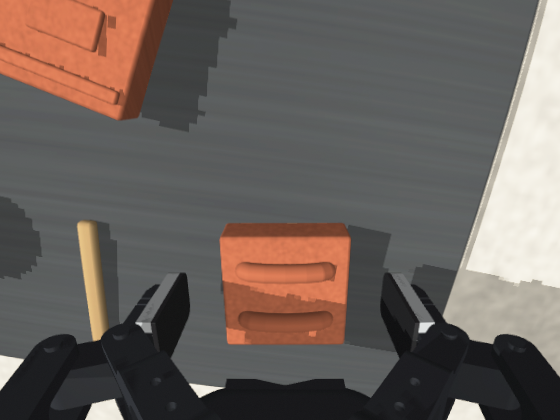

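The tile sits square between the open pads: tile at (222–350, 223–345), pads at x≈170 and 400. I'll close on it.

In the tool's units: 0.003 m is 0.15, -0.001 m is -0.05.

```bash
python3 -m handwheel '[0.085, 0.05, -0.05, 0.15, 0, 0.05, 0, 0, 0, 0, 0.05, 0, 0, 0, 0, 0.045, 0, 0, 0, 0, 0.045, 0, 0, 0, 0, 0.045, 0, 0, 0, 0]'
```

```text
time_s: 2.6
eef_pos: [0.4413, -0.1747, 0.0242]
orientation: [0.0, 0.998, 0.069, 0.001]
wrist_force: [-0.3, -0.5, 6.2]
finger_gap: 0.0524
finger_force: 64.2
```

```bash
python3 -m handwheel '[0.045, 0, 0, -0.5, 0, 0.045, 0, 0, -1.25, 0, 0.045, 0, 0, -1.25, 0, 0.045, 0, 0, 0, 0]'
python3 - <<'E'
from h import *
plan(.469,-.4105,.08,90)
E
```

```text
time_s: 3.0
eef_pos: [0.4429, -0.1752, 0.0864]
orientation: [0.001, 0.998, 0.069, 0.003]
wrist_force: [0.6, 0.2, -1.7]
finger_gap: 0.0528
finger_force: 63.6
t 3.0 p [ 0.4429 -0.1752  0.0864] yang -82.1 tilt 0.39 j [ 0.52  0.3  -0.25  2.13  0.11  0.72 -1.24]
now axes [-0.0065  0.2367  0.0071] turn(tool z) 0.138 or -3.004
after turn axes [0.026  0.2353 0.0071]
```

In the tool's units: 0.0043 m is 0.215, 0.045 m is 2.25, 0.138 rad is 0.69.

```bash
python3 -m handwheel '[0.045, 0, 0, 0, 0.69, 0.045, 0.215, 1.5, 0, 0, 0.045, 0.215, 2, 0, 0, 0.045, 0.215, 2.25, 0, 0, 0.045, 0.215, 2.25, 0, 0, 0.045, 0.215, 2.25, 0, 0, 0.045, 0.215, 1.5, 0, 0, 0.045, 0, 0, 1, 0, 0.045, 0, 0, 1, 0, 0.045, 0, 0, 0, 0]'
python3 - <<'E'
from h import *
plan(.469,-.4105,.025,90)
E
```

```text
time_s: 4.0
eef_pos: [0.4627, -0.407, 0.0388]
orientation: [-0.003, 1.0, -0.0, -0.004]
wrist_force: [-0.5, 0.4, -1.6]
finger_gap: 0.0525
finger_force: 63.4
t 4.0 p [ 0.4627 -0.407   0.0388] yang -90.0 tilt 0.54 j [ 0.75  0.58 -0.13  1.8   0.1   0.77 -0.99]
now axes [0.0064 0.0036 0.0138] turn(tool z) -0.001 or 3.141
after turn axes [0.0064 0.0036 0.0138]
```

In the tool's units: 0.006 m is 0.3, 0.005 m is 0.25.

```bash
python3 -m handwheel '[0.045, 0.3, 0.15, 0.25, 0, 0.045, 0, 0, 0.25, 0, 0.045, 0, 0, 0.15, 0, 0.045, 0, 0, 0, 0, 0.045, 0, 0, 0, 0]'
```

```text
time_s: 4.5
eef_pos: [0.4724, -0.4124, 0.0307]
orientation: [0.0, 1.0, 0.0, 0.0]
wrist_force: [-0.1, 0.2, -1.2]
finger_gap: 0.0526
finger_force: 63.5
```

In the tool's units: -0.003 m is -0.15, 0.003 m is 0.15.

```bash
python3 -m handwheel '[0.045, -0.15, 0, 0.15, 0, 0.045, 0, 0, 0.1, 0, 0.045, 0, 0, 0.05, 0, 0.045, 0, 0, 0, 0]'
```

```text
time_s: 4.9
eef_pos: [0.4686, -0.4127, 0.0253]
orientation: [0.0, 1.0, -0.0, -0.001]
wrist_force: [-2.1, 2.0, 4.9]
finger_gap: 0.0527
finger_force: 64.1
```

```bash
python3 -m handwheel '[0.07, 0, 0, 0, 0, 0.07, 0, 0, 0, 0, 0.07, 0, 0, 0, 0, 0.07, 0, 0, -0.5, 0, 0.085, 0, 0, -2, 0, 0.085, 0, 0, -2, 0, 0.085, 0, 0, 0, 0]'
python3 - <<'E'
from h import *
plan(.537,-.0845,.10,75.5)
E
```

```text
time_s: 5.6
eef_pos: [0.4738, -0.4158, 0.122]
orientation: [0.004, 1.0, -0.0, 0.006]
wrist_force: [1.5, -1.0, -0.3]
finger_gap: 0.085
finger_force: 0.0
t 5.6 p [ 0.4738 -0.4158  0.122 ] yang -90.0 tilt 0.81 j [ 0.76  0.48 -0.14  1.75  0.08  0.9  -0.98]
now axes [ 0.0629 -0.3316  0.0197] turn(tool z) 0.253 or -2.889
after turn axes [-0.022  -0.3367  0.0197]
```

In the tool's units: -0.045 m is -2.25, -0.042 m is -2.1, 0.13 rad is 0.65.

```bash
python3 -m handwheel '[0.085, 0, 0, 0, 0.65, 0.085, 0, 0, 0, 0.615, 0.085, -0.15, -1.85, 0, 0, 0.085, -0.15, -2.1, 0, 0, 0.085, -0.15, -2.25, 0, 0, 0.085, -0.15, -2.25, 0, 0, 0.085, -0.15, -2.25, 0, 0, 0.085, -0.15, -2.25, 0, 0, 0.085, -0.15, -2.25, 0.5, 0, 0.085, 0, -1.6, 1, 0]'
python3 - <<'E'
from h import *
plan(.537,-.0845,.026,75.5)
E
```

```text
time_s: 6.6
eef_pos: [0.5353, -0.0779, 0.0861]
orientation: [-0.001, 0.992, -0.124, 0.003]
wrist_force: [0.8, 0.3, 0.2]
finger_gap: 0.0851
finger_force: 0.0
t 6.6 p [ 0.5353 -0.0779  0.0861] yang -104.3 tilt 0.3 j [ 0.25  0.4  -0.21  1.98  0.11  0.77 -1.84]
now axes [0.003  0.0061 0.0601] turn(tool z) 0.003 or -3.138
after turn axes [0.003  0.0061 0.0601]
```

```bash
python3 -m handwheel '[0.085, 0, 0, 0, 0, 0.085, 0.1, 0.2, 1, 0, 0.085, 0, 0, 1, 0, 0.085, 0, 0, 0, 0]'
python3 - <<'E'
from h import *
plan(.537,-.0845,.026,75.5)
E
```

```text
time_s: 7.0
eef_pos: [0.5312, -0.087, 0.042]
orientation: [0.0, 0.992, -0.127, -0.003]
wrist_force: [-1.1, 0.1, -1.0]
finger_gap: 0.085
finger_force: 0.0
t 7.0 p [ 0.5312 -0.087   0.042 ] yang -104.6 tilt 0.34 j [ 0.25  0.47 -0.19  1.99  0.13  0.7  -1.85]
now axes [ 0.005  -0.0039  0.016 ] turn(tool z) -0.001 or 3.14
after turn axes [ 0.005  -0.0039  0.016 ]
```

In the tool's units: 0.008 m is 0.4, -0.002 m is -0.1.

```bash
python3 -m handwheel '[0.085, 0.1, -0.1, 0.4, 0, 0.085, 0, 0, 0, 0, 0.085, 0, 0, 0, 0, 0.085, 0, 0, 0, 0]'
python3 - <<'E'
from h import *
plan(.537,-.0845,.026,75.5)
E
```

```text
time_s: 7.4
eef_pos: [0.5371, -0.0849, 0.0371]
orientation: [0.0, 0.992, -0.126, 0.001]
wrist_force: [0.7, -0.1, -0.4]
finger_gap: 0.0849
finger_force: 0.0
t 7.4 p [ 0.5371 -0.0849  0.0371] yang -104.5 tilt 0.09 j [ 0.24  0.48 -0.19  1.98  0.14  0.68 -1.86]
now axes [-0.0002 -0.0004  0.0111] turn(tool z) -0.0 or 3.141
after turn axes [-0.0002 -0.0004  0.0111]
```

In the tool's units: 0.011 m is 0.55.

```bash
python3 -m handwheel '[0.085, 0, 0, 0.55, 0, 0.06, 0, 0, 0, 0, 0.045, 0, 0, 0, 0, 0.045, 0, 0, 0, 0, 0.045, 0, 0, 0, 0, 0.045, 0, 0, 0, 0]' ; python3 -m handwheel '[0.045, 0, 0, -0.5, 0, 0.045, 0, 0, -1.25, 0, 0.045, 0, 0, -1.25, 0, 0.045, 0, 0, 0, 0, 0.045, 0, 0, 0, 0]'
python3 - <<'E'
from h import *
plan(.539,-.4105,.08,90)
E
```

```text
time_s: 8.0
eef_pos: [0.5365, -0.0847, 0.0253]
orientation: [-0.0, 0.992, -0.126, 0.0]
wrist_force: [-0.5, -0.1, -0.3]
finger_gap: 0.0524
finger_force: 65.1
time_s: 8.5
eef_pos: [0.5369, -0.0849, 0.0862]
orientation: [0.0, 0.992, -0.126, 0.001]
wrist_force: [-0.2, 0.1, -1.0]
finger_gap: 0.0524
finger_force: 64.9
t 8.5 p [ 0.5369 -0.0849  0.0862] yang -104.5 tilt 0.1 j [ 0.25  0.4  -0.2   1.97  0.11  0.78 -1.84]
now axes [0.0836 0.3147 0.0063] turn(tool z) -0.253 or 2.888
after turn axes [0.0021 0.3256 0.0063]
```

In the tool's units: 0.045 m is 2.25, 0.04 m is 2, -0.13 rad is -0.65.

```bash
python3 -m handwheel '[0.045, 0, 0, 0, -0.65, 0.045, 0, 0, 0, -0.615, 0.045, 0, 1.5, 0, 0, 0.045, 0, 2.25, 0, 0, 0.045, 0, 2.25, 0, 0, 0.045, 0, 2.25, 0, 0, 0.045, 0.05, 2.25, 0, 0, 0.045, 0.05, 2.25, 0, 0, 0.045, 0, 2, 0, 0, 0.045, 0, 1.55, 0, 0]'; python3 -m handwheel '[0.045, 0, 0, 1, 0, 0.045, 0, 0, 1, 0, 0.045, 0, 0, 0, 0, 0.045, 0, 0, 0, 0, 0.045, 0, 0, 0, 0]'
python3 - <<'E'
from h import *
plan(.539,-.4105,.026,90)
E
```

```text
time_s: 9.5
eef_pos: [0.536, -0.4139, 0.0833]
orientation: [-0.0, 1.0, -0.002, -0.002]
wrist_force: [0.5, -0.4, -0.9]
finger_gap: 0.0528
finger_force: 64.9
time_s: 10.0
eef_pos: [0.539, -0.4105, 0.0458]
orientation: [0.0, 1.0, 0.0, 0.0]
wrist_force: [0.3, -0.2, -0.3]
finger_gap: 0.0522
finger_force: 64.9
t 10.0 p [ 0.539  -0.4105  0.0458] yang -90.0 tilt 0.05 j [ 0.7   0.66 -0.15  1.64  0.12  0.85 -1.07]
now axes [0.     0.     0.0198] turn(tool z) 0.001 or -3.141
after turn axes [0.     0.     0.0198]
```

```bash
python3 -m handwheel '[0.045, 0, 0, 0.5, 0, 0.045, 0, 0, 0.3, 0, 0.045, 0, 0, 0.15, 0, 0.045, 0, 0, 0.075, 0, 0.045, 0, 0, 0, 0, 0.045, 0, 0, 0, 0]'
```

```text
time_s: 10.6
eef_pos: [0.5381, -0.4104, 0.0264]
orientation: [-0.0, 1.0, -0.0, -0.001]
wrist_force: [-3.5, 3.5, 7.6]
finger_gap: 0.0525
finger_force: 65.8
```

Contact (7.6 N), so release. Next is rosette_a.

```bash
python3 -m handwheel '[0.07, 0, 0, 0, 0, 0.07, 0, 0, 0, 0, 0.07, 0, 0, 0, 0, 0.07, 0, 0, -0.5, 0, 0.085, 0, 0, -2, 0, 0.085, 0, 0, -1.5, 0, 0.085, 0, 0, 0, 0]'
python3 - <<'E'
from h import *
plan(.4422,-.0106,.10,90)
E
```

```text
time_s: 11.3
eef_pos: [0.5424, -0.4135, 0.1117]
orientation: [0.003, 1.0, -0.0, 0.005]
wrist_force: [0.8, -1.6, 0.6]
finger_gap: 0.0852
finger_force: 0.0
t 11.3 p [ 0.5424 -0.4135  0.1117] yang -90.0 tilt 0.7 j [ 0.71  0.58 -0.16  1.62  0.11  0.94 -1.06]
now axes [-0.1005 -0.4029  0.0079] turn(tool z) -0.0 or 3.141
after turn axes [-0.1003 -0.403   0.0079]
```

```bash
python3 -m handwheel '[0.085, -0.485, -1.6, 0, 0, 0.085, -0.485, -2, 0, 0, 0.085, -0.485, -2.1, 0, 0, 0.085, -0.485, -2.1, 0, 0, 0.085, -0.485, -2.1, 0, 0, 0.085, -0.485, -2.1, 0, 0, 0.085, -0.485, -2.1, 0, 0, 0.085, -0.485, -2.1, 0, 0, 0.085, -0.485, -2.1, 0, 0, 0.085, -0.485, -1.7, 0.5, 0]';  python3 -m handwheel '[0.085, 0, 0, 1.5, 0, 0.085, 0, 0, 1, 0, 0.085, 0, 0, 0, 0, 0.085, 0, 0, 0, 0, 0.085, 0, 0, 0, 0]'
python3 - <<'E'
from h import *
plan(.4422,-.0106,.026,90)
E
```

```text
time_s: 12.3
eef_pos: [0.4421, -0.0083, 0.096]
orientation: [-0.0, 1.0, 0.001, 0.002]
wrist_force: [0.3, -0.2, -0.5]
finger_gap: 0.0853
finger_force: 0.0
time_s: 12.8
eef_pos: [0.4425, -0.011, 0.0458]
orientation: [0.0, 1.0, -0.0, 0.001]
wrist_force: [0.2, 0.4, 0.5]
finger_gap: 0.0848
finger_force: 0.0
t 12.8 p [ 0.4425 -0.011   0.0458] yang -90.1 tilt 0.12 j [ 0.23  0.34 -0.32  2.21  0.18  0.62 -1.8 ]
now axes [-0.0004 -0.0004  0.0198] turn(tool z) -0.001 or 3.141
after turn axes [-0.0004 -0.0004  0.0198]
```

In the tool's units: 0.0195 m is 0.975.

```bash
python3 -m handwheel '[0.085, 0, 0, 0.975, 0, 0.06, 0, 0, 0, 0, 0.035, 0, 0, 0, 0, 0.035, 0, 0, 0, 0, 0.035, 0, 0, 0, 0, 0.035, 0, 0, 0, 0]' ; python3 -m handwheel '[0.035, 0, 0, -0.5, 0, 0.035, 0, 0, -1.25, 0, 0.035, 0, 0, -1.25, 0, 0.035, 0, 0, 0, 0, 0.035, 0, 0, 0, 0]'
python3 - <<'E'
from h import *
plan(.725,-.0153,.08,90)
E
```

```text
time_s: 13.4
eef_pos: [0.4425, -0.0108, 0.0267]
orientation: [0.0, 1.0, -0.0, 0.001]
wrist_force: [-1.1, -0.0, 6.5]
finger_gap: 0.0434
finger_force: 60.4
time_s: 13.9
eef_pos: [0.4421, -0.0109, 0.0863]
orientation: [0.0, 1.0, -0.0, 0.001]
wrist_force: [-0.7, -0.2, -0.4]
finger_gap: 0.044
finger_force: 61.1
t 13.9 p [ 0.4421 -0.0109  0.0863] yang -90.0 tilt 0.14 j [ 0.25  0.25 -0.35  2.19  0.13  0.71 -1.76]
now axes [0.2829 0.0043 0.007 ] turn(tool z) -0.0 or 3.141
after turn axes [0.2829 0.0044 0.007 ]
```

```bash
python3 -m handwheel '[0.035, 1.5, 0.05, 0, 0, 0.035, 2, 0.05, 0, 0, 0.035, 2.1, 0.05, 0, 0, 0.035, 2.1, 0.05, 0, 0, 0.035, 2.1, 0, 0, 0, 0.035, 2.1, 0, 0, 0, 0.035, 1.5, 0, 0, 0, 0.035, 0.75, 0, 0.5, 0, 0.035, 0, 0, 1, 0, 0.035, 0, 0, 0.5, 0]'; python3 -m handwheel '[0.035, 0, 0, 0, 0, 0.035, 0, 0, 0, 0, 0.035, 0, 0, 0, 0]'
python3 - <<'E'
from h import *
plan(.725,-.0153,.026,90)
E
```

```text
time_s: 14.9
eef_pos: [0.7208, -0.0148, 0.0406]
orientation: [0.0, 1.0, 0.0, -0.004]
wrist_force: [-0.9, 0.8, -1.1]
finger_gap: 0.0438
finger_force: 61.1
time_s: 15.2
eef_pos: [0.7242, -0.0148, 0.046]
orientation: [0.0, 1.0, -0.0, 0.0]
wrist_force: [-0.6, 0.1, -1.2]
finger_gap: 0.0435
finger_force: 61.1
t 15.2 p [ 0.7242 -0.0148  0.046 ] yang -90.0 tilt 0.03 j [ 0.15  0.75 -0.27  1.5   0.23  0.92 -1.76]
now axes [0.0008 0.0005 0.02  ] turn(tool z) -0.0 or 3.142
after turn axes [0.0008 0.0005 0.02  ]
```

In the tool's units: 0.01 m is 0.5, 0.006 m is 0.3.

```bash
python3 -m handwheel '[0.035, 0, 0, 0.5, 0, 0.035, 0, 0, 0.3, 0, 0.035, 0, 0, 0.15, 0, 0.035, 0, 0, 0.05, 0, 0.035, 0, 0, 0, 0, 0.035, 0, 0, 0, 0]'
```

```text
time_s: 15.8
eef_pos: [0.724, -0.0149, 0.0269]
orientation: [0.0, 1.0, -0.0, -0.001]
wrist_force: [-5.0, -0.1, 7.4]
finger_gap: 0.0436
finger_force: 61.9
```

```bash
python3 -m handwheel '[0.065, 0, 0, 0, 0, 0.065, 0, 0, 0, 0, 0.065, 0, 0, 0, 0, 0.065, 0, 0, -0.5, 0, 0.085, 0, 0, -2, 0, 0.085, 0, 0, -1.5, 0, 0.085, 0, 0, 0, 0]'
python3 - <<'E'
from h import *
plan(.4412,.1598,.10,90)
E
```

```text
time_s: 16.5
eef_pos: [0.7294, -0.0144, 0.1128]
orientation: [-0.0, 1.0, -0.0, 0.006]
wrist_force: [0.3, -0.1, 0.8]
finger_gap: 0.085
finger_force: 0.0
t 16.5 p [ 0.7294 -0.0144  0.1128] yang -90.0 tilt 0.72 j [ 0.16  0.67 -0.28  1.48  0.21  1.01 -1.75]
now axes [-0.2884 -0.1741  0.0092] turn(tool z) -0.0 or 3.141
after turn axes [-0.2883 -0.1742  0.0092]
```

```bash
python3 -m handwheel '[0.085, -1.25, -0.775, 0, 0, 0.085, -1.875, -1.15, 0, 0, 0.085, -1.875, -1.15, 0, 0, 0.085, -1.875, -1.15, 0, 0, 0.085, -1.875, -1.15, 0, 0, 0.085, -1.875, -1.15, 0, 0, 0.085, -1.875, -1.15, 0, 0, 0.085, -1.675, -1.05, 0.5, 0, 0.085, 0, 0, 1.5, 0, 0.085, 0, 0, 1, 0]';  python3 -m handwheel '[0.085, 0, 0, 0, 0, 0.085, 0, 0, 0, 0, 0.085, 0, 0, 0, 0]'
python3 - <<'E'
from h import *
plan(.4412,.1598,.027,90)
E
```

```text
time_s: 17.5
eef_pos: [0.4393, 0.1608, 0.0447]
orientation: [0.0, 1.0, 0.002, -0.0]
wrist_force: [-0.0, -0.5, 0.0]
finger_gap: 0.085
finger_force: 0.0
time_s: 17.8
eef_pos: [0.4422, 0.16, 0.0463]
orientation: [-0.0, 1.0, -0.0, 0.001]
wrist_force: [-0.1, 0.8, 0.3]
finger_gap: 0.0855
finger_force: 0.0
t 17.8 p [0.4422 0.16   0.0463] yang -90.0 tilt 0.13 j [-0.09  0.38 -0.38  2.14  0.23  0.65 -2.21]
now axes [-0.0011  0.0003  0.0193] turn(tool z) -0.001 or 3.141
after turn axes [-0.0011  0.0003  0.0193]
```

In the tool's units: 0.0185 m is 0.925, -0.001 m is -0.05.

```bash
python3 -m handwheel '[0.085, -0.05, 0, 0.925, 0, 0.06, 0, 0, 0, 0, 0.035, 0, 0, 0, 0, 0.035, 0, 0, 0, 0, 0.035, 0, 0, 0, 0, 0.035, 0, 0, 0, 0]' ; python3 -m handwheel '[0.035, 0, 0, -0.5, 0, 0.035, 0, 0, -1.25, 0, 0.035, 0, 0, -1.25, 0, 0.035, 0, 0, 0, 0, 0.035, 0, 0, 0, 0]'
python3 - <<'E'
from h import *
plan(.661,-.0153,.08,90)
E
```

```text
time_s: 18.4
eef_pos: [0.441, 0.1601, 0.0282]
orientation: [-0.0, 1.0, -0.0, 0.001]
wrist_force: [-1.0, -0.3, 5.9]
finger_gap: 0.0436
finger_force: 60.5
time_s: 18.9
eef_pos: [0.4406, 0.1599, 0.0878]
orientation: [-0.0, 1.0, -0.0, 0.001]
wrist_force: [-0.3, 0.3, -1.5]
finger_gap: 0.0435
finger_force: 61.1
t 18.9 p [0.4406 0.1599 0.0878] yang -90.0 tilt 0.13 j [-0.06  0.3  -0.41  2.13  0.18  0.74 -2.16]
now axes [0.2205 0.1751 0.0082] turn(tool z) -0.0 or 3.141
after turn axes [0.2204 0.1752 0.0082]
```

In the tool's units: 0.03 m is 1.5, 0.024 m is 1.2.

```bash
python3 -m handwheel '[0.035, 1, 0.8, 0, 0, 0.035, 1.5, 1.2, 0, 0, 0.035, 1.5, 1.2, 0, 0, 0.035, 1.5, 1.2, 0, 0, 0.035, 1.5, 1.2, 0, 0, 0.035, 1.5, 1.2, 0, 0, 0.035, 1.5, 1.2, 0, 0, 0.035, 1, 0.75, 0.5, 0, 0.035, 0, 0, 1, 0, 0.035, 0, 0, 0.5, 0]'; python3 -m handwheel '[0.035, 0, 0, 0, 0, 0.035, 0, 0, 0, 0, 0.035, 0, 0, 0, 0]'
python3 - <<'E'
from h import *
plan(.661,-.0153,.028,90)
E
```

```text
time_s: 19.9
eef_pos: [0.6579, -0.0167, 0.0432]
orientation: [0.0, 1.0, -0.001, -0.003]
wrist_force: [-1.0, 0.2, -0.8]
finger_gap: 0.0436
finger_force: 61.1
time_s: 20.2
eef_pos: [0.6601, -0.0141, 0.0475]
orientation: [-0.0, 1.0, 0.001, 0.0]
wrist_force: [0.3, 0.5, -1.2]
finger_gap: 0.0435
finger_force: 61.1
t 20.2 p [ 0.6601 -0.0141  0.0475] yang -89.9 tilt 0.06 j [ 0.17  0.65 -0.28  1.68  0.23  0.84 -1.78]
now axes [0.0009 0.0012 0.0195] turn(tool z) 0.001 or -3.14
after turn axes [0.0009 0.0012 0.0195]
```

In the tool's units: 0.01 m is 0.5, 0.006 m is 0.3.

```bash
python3 -m handwheel '[0.035, 0, 0, 0.5, 0, 0.035, 0, 0, 0.3, 0, 0.035, 0, 0, 0.15, 0, 0.035, 0, 0, 0.05, 0, 0.035, 0, 0, 0, 0, 0.035, 0, 0, 0, 0]'
```

```text
time_s: 20.8
eef_pos: [0.6593, -0.0152, 0.0283]
orientation: [0.0, 1.0, -0.0, -0.001]
wrist_force: [-4.9, -0.7, 9.8]
finger_gap: 0.0433
finger_force: 62.1
```

In the tool's units: -0.04 m is -2, -0.03 m is -1.5, -0.15 rad is -0.75.

```bash
python3 -m handwheel '[0.065, 0, 0, 0, 0, 0.065, 0, 0, 0, 0, 0.065, 0, 0, 0, 0, 0.065, 0, 0, -0.5, 0, 0.085, 0, 0, -2, 0, 0.085, 0, 0, -1.5, -0.5, 0.085, 0, 0, 0, -0.75, 0.085, 0, 0, 0, -0.75, 0.085, 0, 0, 0, -0.75, 0.085, 0, 0, 0, -0.75]'
python3 -m handwheel '[0.085, 0, 0, 0, -0.75, 0.085, 0, 0, 0, -0.75, 0.085, 0, 0, 0, -0.75, 0.085, 0, 0, 0, -0.75, 0.085, 0, 0, 0, -0.75, 0.085, 0, 0, 0, -0.75, 0.085, 0, 0, 0, -0.75, 0.085, 0, 0, 0, -0.75, 0.085, 0, 0, 0, -0.75, 0.085, 0, 0, 0, -0.25]'
python3 - <<'E'
from h import *
plan(.5355,.081,.10,30.3)
E
```

```text
time_s: 21.8
eef_pos: [0.6602, -0.0154, 0.1076]
orientation: [0.0, 0.938, 0.346, 0.0]
wrist_force: [0.3, 0.3, -0.7]
finger_gap: 0.0849
finger_force: 0.0
time_s: 22.8
eef_pos: [0.6601, -0.0158, 0.1072]
orientation: [0.0, 0.496, 0.868, 0.0]
wrist_force: [0.1, -0.1, 0.1]
finger_gap: 0.0847
finger_force: 0.0
t 22.8 p [ 0.6601 -0.0158  0.1072] yang 30.5 tilt 0.02 j [ 0.5   0.68 -0.74  1.65  0.52  1.02  0.13]
now axes [ 0.1466 -0.0583  0.0072] turn(tool z) 0.003 or -3.138
after turn axes [ 0.1465 -0.0587  0.0072]
```

In the tool's units: 0.035 m is 1.75, 0.03 m is 1.5.

```bash
python3 -m handwheel '[0.065, 1.5, -0.6, 0, 0, 0.065, 1.75, -0.7, 0, 0, 0.065, 1.75, -0.7, 0, 0, 0.065, 1.5, -0.6, 0, 0, 0.065, 0.825, -0.325, 1, 0, 0.065, 0, 0, 1.5, 0, 0.065, 0, 0, 0.5, 0, 0.065, 0, 0, 0, 0, 0.065, 0, 0, 0, 0, 0.065, 0, 0, 0, 0]'
python3 - <<'E'
from h import *
plan(.5355,.081,.028,30.3)
f=save('wrist','w2.png')
E
```

```text
time_s: 23.8
eef_pos: [0.5371, 0.0816, 0.0481]
orientation: [0.001, 0.498, 0.867, 0.001]
wrist_force: [0.2, -0.2, -0.2]
finger_gap: 0.0651
finger_force: 0.0
t 23.8 p [0.5371 0.0816 0.0481] yang 30.2 tilt 0.15 j [ 0.4   0.59 -0.75  1.96  0.55  0.81 -0.13]
now axes [ 0.0003 -0.0018  0.0201] turn(tool z) -0.001 or 3.141
after turn axes [ 0.0003 -0.0018  0.0201]
```

View pics/w2.png

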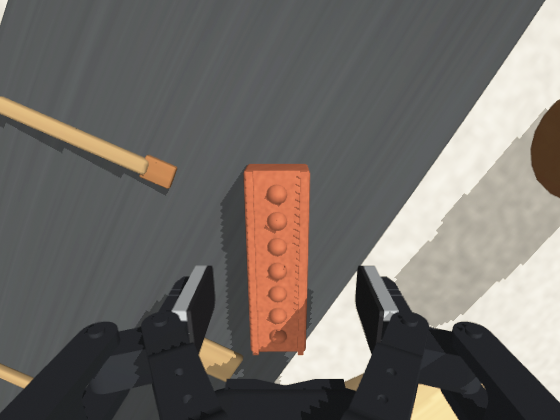

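The strip is centred and parallel between the pads (strip at x 246–309, pads at ≈195 and ≈378), with the stick clear of them.

In the tool's units: 0.0195 m is 0.975, -0.001 m is -0.05.

```bash
python3 -m handwheel '[0.065, 0, -0.05, 0.975, 0, 0.045, 0, 0, 0, 0, 0.02, 0, 0, 0, 0, 0.02, 0, 0, 0, 0, 0.02, 0, 0, 0, 0, 0.02, 0, 0, 0, 0]' ; python3 -m handwheel '[0.02, 0, 0, -0.5, 0, 0.02, 0, 0, -1.25, 0, 0.02, 0, 0, -1.25, 0, 0.02, 0, 0, 0, 0, 0.02, 0, 0, 0, 0]'
python3 - <<'E'
from h import *
plan(.4983,.4113,.08,-9.9)
E
```

```text
time_s: 24.45
eef_pos: [0.5355, 0.0815, 0.0283]
orientation: [0.001, 0.498, 0.867, 0.001]
wrist_force: [-0.4, -0.4, 4.1]
finger_gap: 0.0282
finger_force: 61.8
time_s: 24.95
eef_pos: [0.5348, 0.081, 0.0878]
orientation: [0.001, 0.498, 0.867, 0.0]
wrist_force: [-0.7, -1.6, -0.9]
finger_gap: 0.029
finger_force: 61.4
t 24.95 p [0.5348 0.081  0.0878] yang 30.3 tilt 0.07 j [ 0.44  0.52 -0.8   1.95  0.49  0.87 -0.09]
now axes [0.3037 0.1351 0.0076] turn(tool z) 0.702 or -2.44
after turn axes [ 0.3191 -0.0928  0.0076]
```

In the tool's units: 0.04 m is 2, -0.0116 m is -0.58, 0.152 rad is 0.76.

```bash
python3 -m handwheel '[0.02, 0, 0, 0, 0.5, 0.02, 0, 0, 0, 0.75, 0.02, 0, 0, 0, 0.75, 0.02, 0, 0, 0, 0.75, 0.02, 0, 0, 0, 0.76, 0.02, 1.5, -0.435, 0, 0, 0.02, 2, -0.58, 0, 0, 0.02, 2.1, -0.61, 0, 0, 0.02, 2.1, -0.61, 0, 0, 0.02, 2.1, -0.61, 0, 0]'; python3 -m handwheel '[0.02, 2.1, -0.61, 0, 0, 0.02, 2.1, -0.61, 0, 0, 0.02, 1.975, -0.575, 0, 0, 0.02, 0, 0, 1, 0, 0.02, 0, 0, 1, 0, 0.02, 0, 0, 0, 0, 0.02, 0, 0, 0, 0, 0.02, 0, 0, 0, 0]'
python3 - <<'E'
from h import *
plan(.4983,.4113,.028,-9.9)
E
```

```text
time_s: 25.95
eef_pos: [0.5104, 0.2845, 0.0855]
orientation: [-0.0, 0.765, 0.644, -0.002]
wrist_force: [1.0, 0.0, -1.2]
finger_gap: 0.0284
finger_force: 61.3
time_s: 26.75
eef_pos: [0.4986, 0.4102, 0.0472]
orientation: [0.0, 0.766, 0.643, -0.0]
wrist_force: [0.5, -0.2, -0.8]
finger_gap: 0.0279
finger_force: 61.2
t 26.75 p [0.4986 0.4102 0.0472] yang -9.9 tilt 0.05 j [-0.28  0.7  -0.63  1.71  0.51  0.9  -1.29]
now axes [ 0.001  -0.0005  0.0192] turn(tool z) -0.001 or 3.141
after turn axes [ 0.001  -0.0005  0.0192]
```

```bash
python3 -m handwheel '[0.02, 0, 0, 0.5, 0, 0.02, 0, 0, 0.3, 0, 0.02, 0, 0, 0.15, 0, 0.02, 0, 0, 0.05, 0, 0.02, 0, 0, 0, 0, 0.02, 0, 0, 0, 0]'
```

```text
time_s: 27.35
eef_pos: [0.4977, 0.4111, 0.0293]
orientation: [0.001, 0.765, 0.644, -0.001]
wrist_force: [-3.1, -5.3, 10.0]
finger_gap: 0.0282
finger_force: 62.6
```

Contact. Open a little, rise, and look.

```bash
python3 -m handwheel '[0.042, 0, 0, 0, 0, 0.042, 0, 0, 0, 0, 0.042, 0, 0, 0, 0, 0.042, 0, 0, -0.5, 0, 0.042, 0, 0, -2, 0, 0.042, 0, 0, -2, 0, 0.042, -2, -2, -2, 0, 0.042, -2, -2, -2, 0, 0.042, -2, -2, -2, 0, 0.042, 0, 0, 0, 0]'
python3 - <<'E'
from h import *
f=save('top','top1.png'); s=save('scene','scene1.png')
cv2.imwrite('pics/top1c.png',cv2.resize(f['pixels'][110:310,60:500],(800,364),interpolation=cv2.INTER_CUBIC))
cv2.imwrite('pics/scene1c.png',cv2.resize(s['pixels'][130:300,90:470],(800,358),interpolation=cv2.INTER_CUBIC))
E
```

```text
time_s: 28.35
eef_pos: [0.3946, 0.3408, 0.2077]
orientation: [0.002, 0.764, 0.645, 0.002]
wrist_force: [1.2, 1.9, -0.1]
finger_gap: 0.0421
finger_force: 0.0
```

View pics/top1c.png

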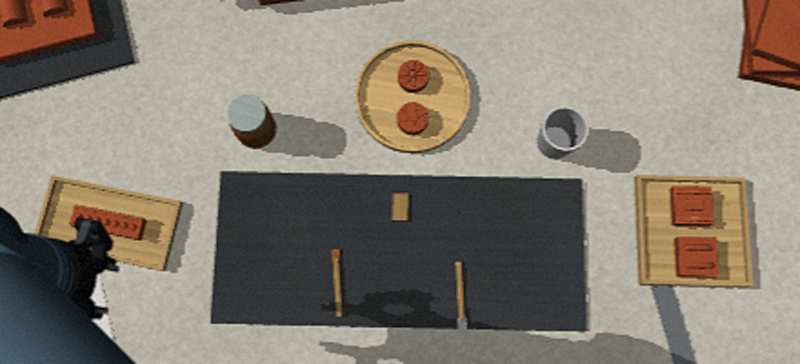

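View pics/scene1c.png

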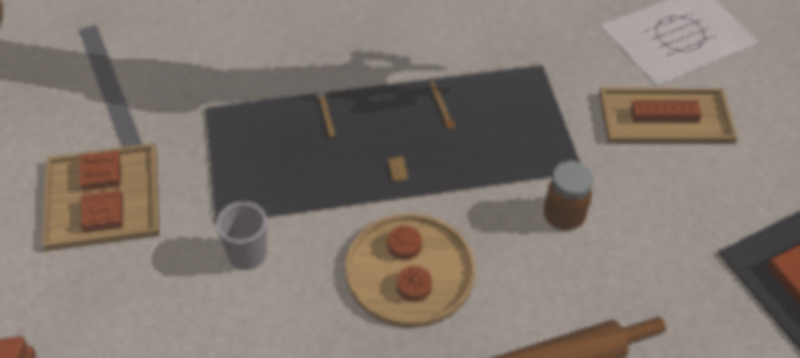

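Both views show all five pieces flat and relief up inside their trays: tiles at (692,206) and (697,257), rosettes at (413,75) and (412,118), and the border near (108,222). The jar hasn't moved and the robot is clear, so I'm handing the job in.

```bash
python3 -m handwheel '[0.042, 0, 0, 0, 0, 0.042, 0, 0, 0, 0, 0.042, 0, 0, 0, 0]' >/dev/null; python3 -c "
from rig import manip; print(manip.job_done())"
```

```text
the job is handed in; nothing more can be done
None
```

The job is handed in at about 29 s: all five pieces were set down flat, relief up, in their trays (confirmed in the final top and scene pictures), and the jar was left where it stood; no verdict was returned.

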